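Line the bottles and the beaker up by height on the bottle strip

ROBOT

A 6-joint arm with a two-finger parallel gripper is mounted at the origin on a cart in front of the work surface, level with it; the furniture and walls round the work are solid. World frame = base frame: x ahead of the robot, y to its left, z up, the work surface at z = 0. Lengths are in m, angles in rad, forces in N, time in s.
With the tool pointing down it reaches from about 0.35 to 0.875 m from the base axis. Payload 4.2 kg.
Tool frame: the origin (TCP) lies midway between the tips of the shut fingers; the grasp point (between the pads) lies 19 mm behind it; z points along the fingers, y is the line along which they close (so a half turn about z gives the same grasp; the last joint's range is limited). The gripper opens to 87 mm and grips with 3 to 60 N. Pads are 19 mm wide; open, the fingers measure 117 mm over their backs; the gripper's body (75 mm by 190 mm) begins 51 mm behind the grasp point.
Start: joints at [1.531, 0.385, 0.008, 0, -1.194, -0.259], TCP at [0.184, 0.597, 0.184] pointing down, gripper open.
Joint ranges: [-3.14, 3.14], [-1.21, 2.06], [-1.07, 1.41], [-3.16, 2.05], [-2.99, -0.16], [-3.1, 3.1]. Speed limits (rad/s): [2.79, 2.79, 3.14, 3.14, 3.14, 3.14].

INTERFACE

Orientations are given as a unit quaternion [x, y, z, w].
In Python, from rig import manip, snapshot, calibration, sign_off, spotter gives the robot as it stands.
- The arm moves only by the shell command python3 -m jog 'ROWS'. ROWS is JSON, a list of rows, each an object of numbers: "jaw": the opening in per cent of the stroke, from 0 (shut) to 100 (fully open); "dx", "dy", "dz": the shift along the tool's x, y, z in m; "yaw": the turn about the tool's z in degrees. A call has 1 to 8 rows; each row is the pose to reach, as a shift and turn from the pose commanded when the call began, along the tool's axes at that moment; what a row does not reach only later rows make up. A row lasts 1/12 s, in which the tool goes at most 41.7 mm and 7.16 degrees, less where a joint would pass 70% of its speed; a pose out of reach is approached as far as the arm can. A call with a gripper value outside its range is refused whole. The fingers move at their own pace and stop on an object; the grip force is fixed at half the most. Time passes only in rows, so rows that repeat a pose let the fingers close. It gives the time, the measured TCP pose, the force, the opening and the grip force at its end, in the units of the state.
- manip.get_obs(): the state, without advancing time (a new reading comes with each control period).
- snapshot(name): name is "scene" or "top" or "wrist"; returns (picture, depth): 480x640x3 uint8, red, green, blue; 480x640 float32, m along the optical axis (not along the pixel's ray), 0 where there is no reading.
- calibration(name): a dict with "mtx" (3x3 intrinsics, pixels), "dist" ([k1, k2, p1, p2, k3] as OpenCV has them; the pictures are not rectified), "position" and "attitude" of the camera in the world; the wrist camera has in their place "mount" (4x4, takes a point from camera to tool coordinates, whose origin is the TCP and whose axes are the flange's). Camera axes: x right, y down, z forward; pixel columns grow to the right and rows downward; lengths in m; the calibration is good to about 2 mm. A picture is of the moment at which its call begins: read the wrist's pose just before it. calibration takes no time and is no camera call.
- sign_off(): hands the job in; it is judged then, once.
Trained networks look in the newest picture that a camera, given by its name, has taken for a name from the list of things; names that differ only in an ending like _2 or _b are one class to them, and where a whole thing is asked for, a point or a joint stands for the part that bears it (a point fixed in the world has none). Each returns a list of dicts, best first, with "score" (0 to 1); they miss things now and then, are a little off and sometimes report something else, mostly with a low value. They report only what shows in the picture. A call takes as long as a camera call.
- spotter.find_in(camera, label): "rect" ([left, top, right, bottom] in pixels, round what is visible of it).
- spotter.trace(camera, label): "region" (480x640 bool, what is visible of it) and "rect" ([left, top, right, bottom] in pixels, round what is visible of it).
- spotter.place_of(camera, label): "centre" ([row, column] in pixels: a listed point, or the origin of a listed thing).
The state is a dict: "clock": time; "joint_positions": joint angles; "dq": joint speeds; "joint_torque": joint torques, N m; "ee_pos": TCP position; "tcp_rot": TCP orientation; "ft_force": force on the tool from outside, world axes, zero at the start; "torque": the same for the moment, N m; "opening": finger opening in m; "finger_force": force on a finger pad.
Only numpy, scipy, OpenCV 4.12 (cv2) and the standard library are available. Lean on these libraries where they do the work, as an engineer would, in place of code of your own. Each camera call takes 0.05 s, during which the arm holds its last target. There are 200 camera calls.

TASK

Line the three loose reagent bottles (red, green and black cap) and the small beaker up by height on the white bottle strip, one centred upright on each pad: the tallest on the pad next to the strip's red end block, then stepping down to the shortest at the grey end. Keep them upright all the way and leave the black marker that lies among them where it is.

Things in the scene. Friction and masses are not known exactly. Their poses are not given: they have to be found in the camera images.
- bottle_red: reagent bottle with a red cap and a green band on the label; the tallest; 140 mm tall, round body 70 mm across, screw cap 40 mm across that makes up the top 20 mm. Loose, upright, 0.15 to 0.45 kg. Origin at the centre of its underside, z up
- bottle_green: reagent bottle with a green cap and a pale label; second tallest; 130 mm tall, round body 64 mm across, screw cap 37 mm across that makes up the top 20 mm. Loose, upright, 0.15 to 0.45 kg. Origin at the centre of its underside, z up
- bottle_black: reagent bottle with a black cap and a red band on the label, greyish body; third tallest; 120 mm tall, round body 62 mm across, screw cap 36 mm across that makes up the top 20 mm. Loose, upright, 0.15 to 0.45 kg. Origin at the centre of its underside, z up
- beaker: small clear beaker with blue graduation lines, open at the top; 72 mm tall, the shortest. About 59 mm wide along its own x at the rim, 50 mm at the foot; 65 mm along its own y including the pouring lip at -y, so that the round wall is centred about 3 mm toward +y of the origin. Loose, upright, 0.05 kg. Origin at the underside, z up. Grasp across the rim along its x
- pad_a: round grey pad with a blue rim, 76 mm across, flush in the white bottle strip, the first at the strip's left end as seen from the robot. Origin at its centre at the level of the strip's top, 6 mm above the worktop. Pads stand in one row, 105 mm apart; z up
- pad_b: round grey pad with a blue rim, 76 mm across, flush in the white bottle strip, the second from the left. Origin at its centre at the level of the strip's top, 6 mm above the worktop. Pads stand in one row, 105 mm apart; z up
- pad_c: round grey pad with a blue rim, 76 mm across, flush in the white bottle strip, the third from the left. Origin at its centre at the level of the strip's top, 6 mm above the worktop. Pads stand in one row, 105 mm apart; z up
- pad_d: round grey pad with a blue rim, 76 mm across, flush in the white bottle strip, the last, at the strip's right end. Origin at its centre at the level of the strip's top, 6 mm above the worktop. Pads stand in one row, 105 mm apart; z up
- red_end: red block 80 x 18 x 16 mm fixed across one end of the strip (left or right; a grey one is on the other end), 65 mm from the centre of the nearest pad; its long x axis lies across the row of pads, y along it. It marks the tall end. Origin at the centre of its underside, 6 mm above the worktop. The strip itself is 90 x 470 x 6 mm and does not move
- marker: white marker pen with a black cap, 135 mm long, 12 mm thick, lying on the worktop between the bottles with its long y axis pointing roughly away from the robot; a loose bystander to be left alone. Origin at the middle of its underside. (Also: a water bath about 0.3 m high stands at the left, its front face at about x = 0.57, its right side at about y = 0.25)

How it is judged:
By the outcome, as a careful person would: the job done as asked, in the order asked, and still so for the second after the job is handed in, with the robot touching nothing.
It also fails if it takes over 112 s, if anything falls off the work surface, if the arm or the gripper's body presses on something with over 40 N, if the wrist force passes 120 N, or if a joint passes its speed limit or range.

## Working session

There is one attempt and no reset: what is moved stays moved. The work goes in short steps, Python scripts to look and compute and a shell command to move; the robot and the scene stay as the last step left them, time stands still between calls to the robot, and variables do not carry over. Pictures are saved under pics/ and viewed, at most 14 in all, crops included, and the job is handed in when it is done.

```bash
mkdir -p pics; ls
python3 - <<'E'
from rig import manip, snapshot, calibration
import cv2, numpy as np
o=manip.get_obs(); print(o['clock'],o['ee_pos'],o['tcp_rot'],o['opening'])
for n in ("scene","top"):
    p,d=snapshot(n); cv2.imwrite(f"pics/{n}0.png",p[...,::-1]); np.savez(f"{n}0.npz",p=p,d=d)
    c=calibration(n); print(n,c)
print(calibration("wrist"))
E
```

```text
pics
0.0 [0.18374167 0.59664711 0.18245685] [ 9.88849399e-01 -1.48914938e-01 -1.18344495e-04  1.09253987e-03] 0.08706187475079387
scene {'mtx': array([[446.5164401 ,   0.        , 319.61967471],
       [  0.        , 446.5164401 , 238.64989149],
       [  0.        ,   0.        ,   1.        ]]), 'dist': array([-0.11073938,  0.        ,  0.        ,  0.        ,  0.        ]), 'position': array([0.07211431, 0.57996972, 0.46733622]), 'attitude': array([-0.27765304,  0.81810352, -0.47504447,  0.16717707])}
top {'mtx': array([[445.55142987,   0.        , 317.16757692],
       [  0.        , 445.55142987, 239.98809664],
       [  0.        ,   0.        ,   1.        ]]), 'dist': array([-0.04709299,  0.        ,  0.        ,  0.        ,  0.        ]), 'position': array([ 0.36411396, -0.00726959,  1.03095706]), 'attitude': array([-0.69659657,  0.71350379, -0.0474596 ,  0.05842215])}
{'mtx': array([[386.86193991,   0.        , 316.14734233],
       [  0.        , 386.86193991, 239.8582772 ],
       [  0.        ,   0.        ,   1.        ]]), 'dist': array([-0.06472112,  0.        ,  0.        ,  0.        ,  0.        ]), 'mount': array([[-2.32424022e-04, -9.56723725e-01, -2.90997698e-01,
         8.11922240e-02],
       [ 9.99999613e-01, -4.69245477e-04,  7.44041448e-04,
         8.37608661e-04],
       [-8.48391459e-04, -2.90997412e-01,  9.56723464e-01,
        -2.01961995e-01],
       [ 0.00000000e+00,  0.00000000e+00,  0.00000000e+00,
         1.00000000e+00]])}
```

View pics/top0.png

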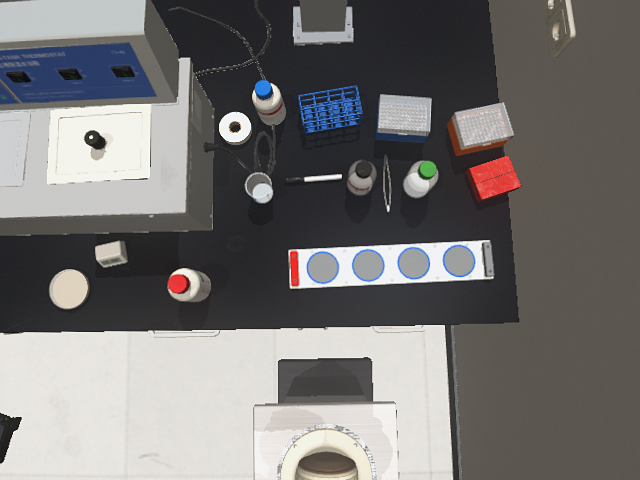

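View pics/scene0.png

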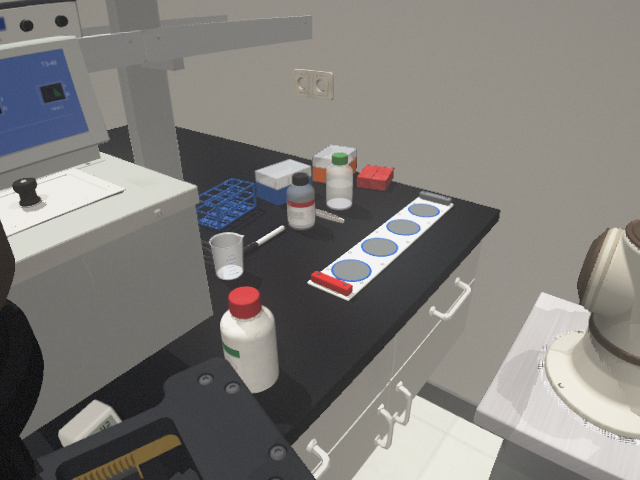

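Top view: the red end block is at (293,268), so the tall end is left, and the pads run from (322,267) to (459,261). Red bottle (190,285), green (421,178), black (362,177), beaker (260,188), with the marker beside it at (315,180) and tweezers at (387,183). The scene view shows the same layout.

```bash
cat > h.py <<'E'
import numpy as np, cv2
from scipy.spatial.transform import Rotation as R
from rig import manip, snapshot, calibration, sign_off, spotter
def campose(n,o=None):
    c=calibration(n)
    if n!="wrist": return c,R.from_quat(c["attitude"]).as_matrix(),np.array(c["position"])
    o=o or manip.get_obs(); Rt=R.from_quat(o["tcp_rot"]).as_matrix(); M=c["mount"]
    return c,Rt@M[:3,:3],np.array(o["ee_pos"])+Rt@M[:3,3]
def rays(c,uv):
    q=cv2.undistortPoints(np.array(uv,float).reshape(-1,1,2),c["mtx"],c["dist"])[:,0]
    return np.c_[q,np.ones(len(q))]
def onplane(n,uv,z,cp=None):          # pixels (col,row) -> world points at height z
    c,Rm,t=cp or campose(n); r=rays(c,uv)@Rm.T
    return t+r*((z-t[2])/r[:,2])[:,None]
def cloud(n,uv,d,cp=None):            # pixels with depth -> world points
    c,Rm,t=cp or campose(n); uv=np.array(uv,int)
    return (rays(c,uv)*d[uv[:,1],uv[:,0]][:,None])@Rm.T+t
def circ(xy):
    A=np.c_[2*xy,np.ones(len(xy))]; s=np.linalg.lstsq(A,(xy**2).sum(1),rcond=None)[0]
    return s[:2],np.sqrt(s[2]+s[:2]@s[:2])
E
python3 - <<'E'
from h import *
p,d=snapshot("top")
for l,h in (("bottle_red",.14),("bottle_green",.13),("bottle_black",.12),("beaker",.072),("marker",.01)):
    r=spotter.trace("top",l)
    for q in r[:2]:
        v,u=np.nonzero(q["region"]); P=cloud("top",np.c_[u,v],d)
        t=P[(P[:,2]>h-.006)&(P[:,2]<h+.006)]
        print(l,round(q["score"],2),q["rect"],len(t),P[:,2].max().round(3))
        if len(t)>4:
            (cx,cy),rad=cv2.minEnclosingCircle(t[:,:2].astype(np.float32)); print("  top",t.mean(0).round(4),(cx,cy,rad))
    g=spotter.place_of("top",l); print("  origin",[(round(a["score"],2),onplane("top",[a["centre"][::-1]],0)[0].round(4)) for a in g[:2]])
for l in ("pad_a","red_end"):
    for a in spotter.place_of("top",l)[:5]: print(l,round(a["score"],2),np.round(a["centre"]),onplane("top",[a["centre"][::-1]],.006)[0].round(4))
g=p.astype(int); m=((g[...,2]>150)&(g[...,0]<110)).astype(np.uint8)
m[:230]=0
cs,_=cv2.findContours(m,cv2.RETR_EXTERNAL,cv2.CHAIN_APPROX_NONE)
for c in cs:
    if len(c)>60: xy=onplane("top",c[:,0],.006)[:,:2]; print("pad",*circ(xy))
cv2.imwrite("pics/crop1.png",cv2.resize(p[150:220,220:460,::-1],None,fx=3.3,fy=3.3,interpolation=cv2.INTER_CUBIC))
E
```

```text
bottle_red 0.83 [167.9, 265.6, 211.4, 302.9] 298 1.031
  top [0.4183 0.2884 0.1408] (0.4189952611923218, 0.2890426516532898, 0.02011275291442871)
  origin [(0.96, array([0.4227, 0.2921, 0.    ]))]
bottle_green 0.6 [398.1, 161.9, 440.5, 199.1] 237 1.031
  top [ 0.6447 -0.2291  0.1301] (0.6451600193977356, -0.22913682460784912, 0.01853056624531746)
bottle_green 0.22 [347.3, 161.3, 376.8, 195.3] 0 1.031
  origin [(0.72, array([0.4583, 0.0662, 0.    ])), (0.67, array([ 0.6446, -0.2278,  0.    ]))]
bottle_black 0.57 [348.0, 160.9, 375.7, 195.2] 222 1.031
  top [ 0.6519 -0.0972  0.1198] (0.6527203917503357, -0.0973825678229332, 0.018020369112491608)
  origin [(0.86, array([ 0.6507, -0.0974,  0.    ]))]
  origin [(0.92, array([0.6362, 0.137 , 0.    ]))]
marker 0.54 [286.2, 175.2, 342.4, 182.6] 245 1.031
  top [0.665  0.0113 0.0109] (0.6657507419586182, 0.013336282223463058, 0.06429454684257507)
  origin [(0.59, array([0.661 , 0.0181, 0.    ]))]
pad_a 0.86 [270. 322.] [ 0.4487 -0.0024  0.006 ]
pad_a 0.81 [260. 459.] [ 0.4629 -0.3197  0.006 ]
pad_a 0.69 [266. 367.] [ 0.4558 -0.1058  0.006 ]
pad_a 0.62 [265. 410.] [ 0.455  -0.2049  0.006 ]
pad_a 0.57 [183. 362.] [ 0.6533 -0.102   0.006 ]
red_end 0.73 [268. 291.] [0.4557 0.0685 0.006 ]
pad [ 0.45565696 -0.00329325] 0.035738990770012316
pad [ 0.45816342 -0.10830611] 0.03579246648204193
pad [ 0.4605283 -0.2136528] 0.03587041474546481
pad [ 0.46298821 -0.31846978] 0.03601936738676183
```

View pics/crop1.png

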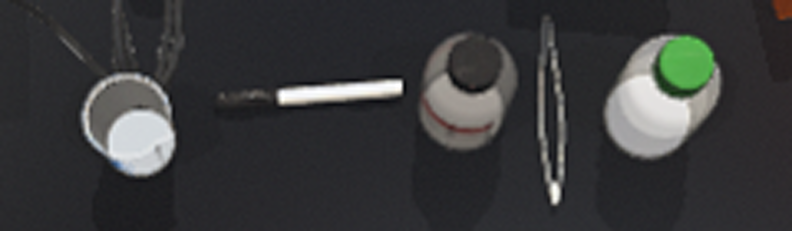

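Beaker wall is centred near (127,115) in the crop; its lip isn't clear from here. I'll get the bottle profiles and move to a wrist view of the beaker.

```bash
cat >> h.py <<'E'
def go(x,y,z,ang=None,o=None):
    """shift in tool axes to a TCP target; ang = world direction (deg) of tool y, mod 180"""
    o=o or manip.get_obs(); Rt=R.from_quat(o["tcp_rot"]).as_matrix()
    s=Rt.T@(np.array([x,y,z])-o["ee_pos"]); cur=np.degrees(np.arctan2(Rt[1,1],Rt[0,1]))
    out="dx %.4f dy %.4f dz %.4f"%tuple(s)
    if ang is not None: out+=" yaw %.1f"%(-((ang-cur+90)%180-90))
    print(out,"| tool-y at %.1f, j6 %.2f, f %s, t %.1f"%(cur,o["joint_positions"][5],np.round(o["ft_force"],1),o["clock"]))
E
python3 - <<'E'
from h import *
go(.42,.20,.27); go(.56,.12,.27)
d=np.load("scene0.npz")["d"]; v,u=np.mgrid[0:480,0:640]
P=cloud("scene",np.c_[u.ravel(),v.ravel()],d); P=P[d.ravel()>0]
for l,c in (("red",(.419,.289)),("green",(.645,-.229)),("black",(.6525,-.0975))):
    r=np.hypot(P[:,0]-c[0],P[:,1]-c[1]); print(l,[(z,round(float(np.median(r[(r<.045)&(abs(P[:,2]-z/1000)<.002)])),4)) for z in range(40,142,5) if ((r<.045)&(abs(P[:,2]-z/1000)<.002)).any()])
E
python3 -m jog '[{"dx":0,"dy":0,"dz":-0.08},{"dx":0,"dy":0,"dz":-0.086},{"dx":0.33,"dy":0.30,"dz":-0.086},{"dx":0.33,"dy":0.30,"dz":-0.086},{"dx":0.33,"dy":0.30,"dz":-0.086},{"dx":0.33,"dy":0.30,"dz":-0.086},{"dx":0.33,"dy":0.30,"dz":-0.086},{"dx":0.33,"dy":0.30,"dz":-0.086}]'
```

```text
dx 0.3426 dy 0.3102 dz -0.0864 | tool-y at -107.1, j6 -0.26, f [-0.5 -0.2 -0.2], t 0.8
dx 0.4999 dy 0.3455 dz -0.0865 | tool-y at -107.1, j6 -0.26, f [-0.5 -0.2 -0.2], t 0.8
red [(40, 0.0364), (45, 0.0364), (50, 0.0366), (55, 0.037), (60, 0.0371), (65, 0.0368), (70, 0.0367), (75, 0.0367), (80, 0.0367), (85, 0.0367), (90, 0.0365), (95, 0.0364), (100, 0.035), (105, 0.0308), (110, 0.0248), (115, 0.0214), (120, 0.0216), (125, 0.0213), (130, 0.0213), (135, 0.0211), (140, 0.0138)]
green [(40, 0.0309), (45, 0.0311), (50, 0.0314), (55, 0.0312), (60, 0.0315), (65, 0.031), (70, 0.0306), (75, 0.031), (80, 0.0307), (85, 0.0307), (90, 0.0308), (95, 0.029), (100, 0.0252), (105, 0.0194), (110, 0.017), (115, 0.0173), (120, 0.0169), (125, 0.017), (130, 0.0143)]
black [(40, 0.0316), (45, 0.031), (50, 0.0308), (55, 0.031), (60, 0.0314), (65, 0.031), (70, 0.0312), (75, 0.0308), (80, 0.0305), (85, 0.0305), (90, 0.0269), (95, 0.0212), (100, 0.018), (105, 0.0185), (110, 0.0173), (115, 0.0166), (120, 0.0131)]schema error: expected keys jaw, dx, dy, dz, yaw
```

```bash
python3 -m jog '[{"jaw":100,"dx":0,"dy":0,"dz":-0.08,"yaw":0},{"jaw":100,"dx":0,"dy":0,"dz":-0.086,"yaw":0},{"jaw":100,"dx":0.33,"dy":0.30,"dz":-0.086,"yaw":0},{"jaw":100,"dx":0.33,"dy":0.30,"dz":-0.086,"yaw":0},{"jaw":100,"dx":0.33,"dy":0.30,"dz":-0.086,"yaw":0},{"jaw":100,"dx":0.33,"dy":0.30,"dz":-0.086,"yaw":0},{"jaw":100,"dx":0.33,"dy":0.30,"dz":-0.086,"yaw":0},{"jaw":100,"dx":0.33,"dy":0.30,"dz":-0.086,"yaw":0}]'
python3 -c "
from h import *
go(.42,.20,.27); go(.56,.12,.27)"
```

```text
clock: 1.42
ee_pos: [0.3118, 0.3802, 0.2687]
tcp_rot: [0.989, -0.149, 0.0, -0.0]
ft_force: [-0.4, 0.3, -0.2]
opening: 0.0871
finger_force: 0.0
dx 0.1564 dy 0.1405 dz -0.0014 | tool-y at -107.1, j6 0.06, f [-0.4  0.3 -0.2], t 1.4
dx 0.3137 dy 0.1759 dz -0.0014 | tool-y at -107.1, j6 0.06, f [-0.4  0.3 -0.2], t 1.4
```

```bash
python3 -m jog '[{"jaw":100,"dx":0.15,"dy":0.14,"dz":0,"yaw":0},{"jaw":100,"dx":0.15,"dy":0.14,"dz":0,"yaw":0},{"jaw":100,"dx":0.15,"dy":0.14,"dz":0,"yaw":0},{"jaw":100,"dx":0.15,"dy":0.14,"dz":0,"yaw":0},{"jaw":100,"dx":0.15,"dy":0.14,"dz":0,"yaw":0},{"jaw":100,"dx":0.31,"dy":0.176,"dz":0,"yaw":0},{"jaw":100,"dx":0.31,"dy":0.176,"dz":0,"yaw":0},{"jaw":100,"dx":0.31,"dy":0.176,"dz":0,"yaw":0}]' && python3 -m jog '[{"jaw":100,"dx":0.03,"dy":0,"dz":0,"yaw":0},{"jaw":100,"dx":0.03,"dy":0,"dz":0,"yaw":0},{"jaw":100,"dx":0.03,"dy":0,"dz":0,"yaw":0}]'
python3 - <<'E'
from h import *
o=manip.get_obs(); p,d=snapshot("wrist"); cp=campose("wrist",o)
r=spotter.trace("wrist","beaker"); print([(q["score"],q["rect"]) for q in r])
for a in spotter.place_of("wrist","beaker")[:2]: print(a["score"],a["centre"],onplane("wrist",[a["centre"][::-1]],0,cp))
cv2.imwrite("pics/w1.png",p[...,::-1]); np.savez("w1.npz",p=p,d=d)
print(o["ee_pos"],o["tcp_rot"])
if r:
    v,u=np.nonzero(r[0]["region"]); P=cloud("wrist",np.c_[u,v],d,cp); print(np.percentile(P[:,2],[1,25,50,75,99]))
E
```

```text
clock: 2.08
ee_pos: [0.5232, 0.1404, 0.2691]
tcp_rot: [0.989, -0.149, 0.001, -0.001]
ft_force: [0.5, 1.0, -0.4]
opening: 0.0873
finger_force: 0.0
clock: 2.33
ee_pos: [0.5513, 0.1322, 0.2672]
tcp_rot: [0.989, -0.15, -0.001, 0.001]
ft_force: [-0.4, 0.1, -0.5]
opening: 0.0871
finger_force: 0.0
[(0.88, [254.5, 86.9, 322.6, 154.0])]
0.98 [117.7, 292.2] [[0.6418409  0.13157847 0.        ]]
[0.55130317 0.13224859 0.26717155] [ 9.88656416e-01 -1.50191032e-01 -9.06566467e-04  5.67818577e-04]
[0.00094792 0.00285263 0.00971625 0.06266073 0.07430694]
```

View pics/w1.png

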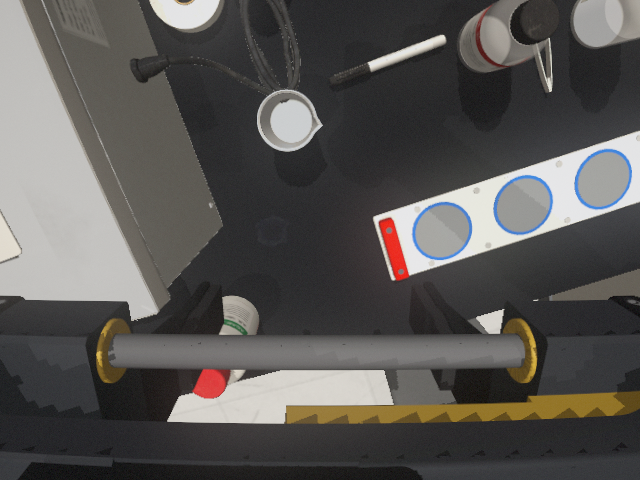

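Wrist view: beaker rim circle is centred near (288,121) with the lip on the right at (321,124). The cable is just above it, and the bath is at left.

```bash
cat > b.py <<'E'
from h import *
from scipy.optimize import least_squares
o=manip.get_obs(); snapshot("wrist"); cp=campose("wrist",o)
q=spotter.trace("wrist","beaker")[0]
c=max(cv2.findContours(q["region"].astype(np.uint8),cv2.RETR_EXTERNAL,cv2.CHAIN_APPROX_NONE)[0],key=len)
xy=onplane("wrist",c[:,0],.072,cp)[:,:2]
f=least_squares(lambda a:np.hypot(*(xy-a[:2]).T)-a[2],[*xy.mean(0),.03],loss="soft_l1",f_scale=.0005).x
r=np.hypot(*(xy-f[:2]).T); w=xy[r>r.max()-.002].mean(0)-f[:2]
print("circle",f.round(4),"lip r",r.max().round(4),"ang",np.degrees(np.arctan2(w[1],w[0])).round(1),q["score"])
a=np.degrees(np.arctan2(w[1],w[0]))+90
go(f[0],f[1],.15,a,o)
E
python3 b.py
```

```text
circle [0.6388 0.1339 0.0294] lip r 0.0345 ang -114.4 0.57
dx 0.0849 dy -0.0264 dz 0.1187 yaw -82.6 | tool-y at -107.1, j6 0.75, f [0.6 0.8 0. ], t 2.5
```

```bash
python3 -m jog '[{"jaw":100,"dx":0.085,"dy":-0.026,"dz":0,"yaw":-82.6},{"jaw":100,"dx":0.085,"dy":-0.026,"dz":0,"yaw":-82.6},{"jaw":100,"dx":0.085,"dy":-0.026,"dz":0,"yaw":-82.6},{"jaw":100,"dx":0.085,"dy":-0.026,"dz":0,"yaw":-82.6},{"jaw":100,"dx":0.085,"dy":-0.026,"dz":0,"yaw":-82.6},{"jaw":100,"dx":0.085,"dy":-0.026,"dz":0,"yaw":-82.6},{"jaw":100,"dx":0.085,"dy":-0.026,"dz":0,"yaw":-82.6},{"jaw":100,"dx":0.085,"dy":-0.026,"dz":0,"yaw":-82.6}]' | head -2 && python3 -m jog '[{"jaw":100,"dx":0,"dy":0,"dz":0,"yaw":-25.3},{"jaw":100,"dx":0,"dy":0,"dz":0,"yaw":-25.3},{"jaw":100,"dx":0,"dy":0,"dz":0,"yaw":-25.3},{"jaw":100,"dx":0,"dy":0,"dz":0,"yaw":-25.3},{"jaw":100,"dx":0,"dy":0,"dz":0,"yaw":-25.3},{"jaw":100,"dx":0,"dy":0,"dz":0,"yaw":-25.3}]'
python3 - <<'E'
import runpy; from h import *
runpy.run_path("b.py")
p,d=snapshot("wrist"); cv2.imwrite("pics/w2.png",p[...,::-1])
go(.6388,.1339,.15,155.6)
E
```

```text
clock: 3.25
ee_pos: [0.6387, 0.134, 0.269]
clock: 3.75
ee_pos: [0.6389, 0.1337, 0.269]
tcp_rot: [0.841, 0.541, 0.0, 0.0]
ft_force: [0.3, -0.3, -0.4]
opening: 0.0867
finger_force: 0.0
circle [0.6399 0.1345 0.0292] lip r 0.0335 ang -117.0 0.57
dx 0.0011 dy 0.0006 dz 0.1190 yaw 2.4 | tool-y at -24.6, j6 2.26, f [ 0.3 -0.3 -0.4], t 3.8
dx 0.0003 dy -0.0006 dz 0.1187 yaw -0.2 | tool-y at -24.6, j6 2.26, f [-0.2 -0.1  0.2], t 3.9
```

View pics/w2.png

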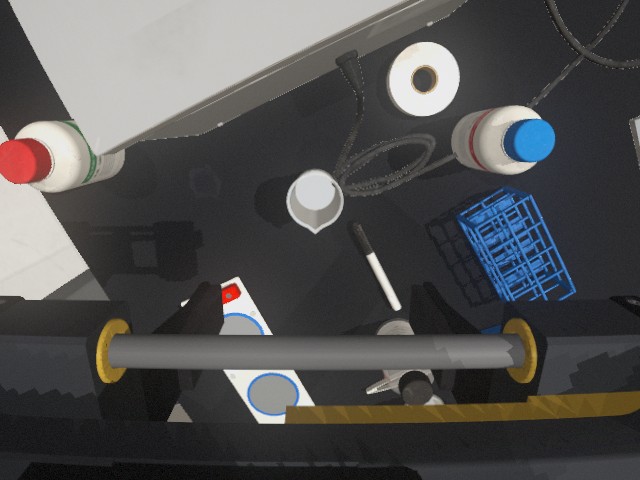

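Lip points straight down in the image at (316,232), so the closing axis is aligned. The camera side faces the bath, so I'll turn the gripper half round before descending.

```bash
for i in 1 2 3; do python3 -m jog '[{"jaw":100,"dx":0,"dy":0,"dz":0,"yaw":57.2},{"jaw":100,"dx":0,"dy":0,"dz":0,"yaw":57.2},{"jaw":100,"dx":0,"dy":0,"dz":0,"yaw":57.2},{"jaw":100,"dx":0,"dy":0,"dz":0,"yaw":57.2},{"jaw":100,"dx":0,"dy":0,"dz":0,"yaw":57.2},{"jaw":100,"dx":0,"dy":0,"dz":0,"yaw":57.2},{"jaw":100,"dx":0,"dy":0,"dz":0,"yaw":57.2},{"jaw":100,"dx":0,"dy":0,"dz":0,"yaw":57.2}]' | head -2; done
python3 -m jog '[{"jaw":100,"dx":0,"dy":0,"dz":0,"yaw":8.4},{"jaw":100,"dx":0,"dy":0,"dz":0,"yaw":8.4},{"jaw":100,"dx":0,"dy":0,"dz":0,"yaw":8.4}]'
python3 b.py; python3 -c "
from h import *
go(.6392,.134,.12,155); go(.6392,.134,.036,155)"
```

```text
clock: 4.57
ee_pos: [0.6393, 0.1331, 0.2684]
clock: 5.23
ee_pos: [0.6393, 0.1331, 0.2684]
clock: 5.9
ee_pos: [0.6393, 0.1331, 0.2684]
clock: 6.15
ee_pos: [0.6394, 0.1331, 0.2684]
tcp_rot: [-0.541, 0.841, 0.0, 0.0]
ft_force: [0.0, 0.3, -0.5]
opening: 0.0867
finger_force: 0.0
circle [0.6384 0.1331 0.0296] lip r 0.0333 ang -104.3 0.68
dx 0.0004 dy 0.0009 dz 0.1184 yaw -10.2 | tool-y at 155.6, j6 -0.88, f [ 0.   0.3 -0.5], t 6.2
dx -0.0008 dy 0.0006 dz 0.1484 yaw 0.6 | tool-y at 155.6, j6 -0.88, f [0.  0.3 0.3], t 6.2
dx -0.0008 dy 0.0006 dz 0.2324 yaw 0.6 | tool-y at 155.6, j6 -0.88, f [0.  0.3 0.3], t 6.2
```

```bash
python3 -m jog '[{"jaw":100,"dx":0,"dy":0,"dz":0.15,"yaw":0},{"jaw":100,"dx":0,"dy":0,"dz":0.15,"yaw":0},{"jaw":100,"dx":0,"dy":0,"dz":0.15,"yaw":0},{"jaw":100,"dx":0,"dy":0,"dz":0.15,"yaw":0},{"jaw":100,"dx":0,"dy":0,"dz":0.17,"yaw":0},{"jaw":100,"dx":0,"dy":0,"dz":0.19,"yaw":0},{"jaw":100,"dx":0,"dy":0,"dz":0.21,"yaw":0},{"jaw":100,"dx":0,"dy":0,"dz":0.23,"yaw":0}]' && python3 -m jog '[{"jaw":60,"dx":0,"dy":0,"dz":0,"yaw":0},{"jaw":60,"dx":0,"dy":0,"dz":0,"yaw":0},{"jaw":50,"dx":0,"dy":0,"dz":0,"yaw":0},{"jaw":50,"dx":0,"dy":0,"dz":0,"yaw":0},{"jaw":50,"dx":0,"dy":0,"dz":0,"yaw":0},{"jaw":50,"dx":0,"dy":0,"dz":0,"yaw":0}]'
```

```text
clock: 6.92
ee_pos: [0.6395, 0.1331, 0.0375]
tcp_rot: [-0.542, 0.841, -0.0, 0.0]
ft_force: [-0.1, 0.6, 0.6]
opening: 0.0876
finger_force: 0.0
clock: 7.42
ee_pos: [0.6401, 0.1333, 0.0397]
tcp_rot: [-0.541, 0.841, -0.0, 0.001]
ft_force: [-0.1, -0.2, -0.1]
opening: 0.0551
finger_force: 0.0
```

```bash
python3 -m jog '[{"jaw":20,"dx":0,"dy":0,"dz":0,"yaw":0},{"jaw":20,"dx":0,"dy":0,"dz":0,"yaw":0},{"jaw":20,"dx":0,"dy":0,"dz":0,"yaw":0},{"jaw":20,"dx":0,"dy":0,"dz":0,"yaw":0}]'
```

```text
clock: 7.75
ee_pos: [0.6394, 0.133, 0.0385]
tcp_rot: [-0.541, 0.841, -0.0, 0.0]
ft_force: [-0.7, -0.5, -0.6]
opening: 0.0285
finger_force: 0.0
```

Run:
```python
from h import *
p,d=snapshot("scene"); q,_=snapshot("wrist")
cv2.imwrite("pics/s2.png",np.hstack([cv2.resize(p[130:330,130:380],(400,320)),cv2.resize(q,(400,320))])[...,::-1])
print(manip.get_obs()["opening"],manip.get_obs()["finger_force"])
```

```text
0.02170943638336952 0.0
```

View pics/s2.png

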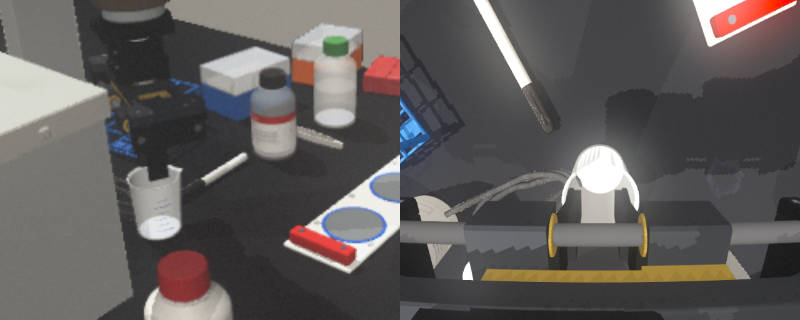

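```bash
python3 b.py
python3 - <<'E'
from h import *
for n in ("top","scene","wrist"):
    p,d=snapshot(n); 
    for a in spotter.place_of(n,"beaker")[:1]: print(n,a["score"],a["centre"],onplane(n,[a["centre"][::-1]],0))
    r=spotter.trace(n,"beaker")
    if r: print(r[0]["score"],r[0]["rect"])
    if n=="wrist": A=cv2.resize(p[200:400,220:420],(400,400))
    if n=="scene": B=cv2.resize(p[200:300,190:290],(400,400),interpolation=cv2.INTER_CUBIC)
c,Rm,t=campose("wrist"); o=manip.get_obs()
for z in (0,.019): print(cv2.projectPoints(np.array([o["ee_pos"]+[0,0,z]]),R.from_matrix(Rm.T).as_rotvec(),-Rm.T@t,c["mtx"],c["dist"])[0].ravel())
c,Rm,t=campose("scene"); print(cv2.projectPoints(np.array([o["ee_pos"]]),R.from_matrix(Rm.T).as_rotvec(),-Rm.T@t,c["mtx"],c["dist"])[0].ravel())
cv2.imwrite("pics/c3.png",np.hstack([A,B])[...,::-1])
E
```

```text
circle [0.6342 0.123  0.0264] lip r 0.034 ang 73.2 0.96
dx 0.0113 dy 0.0006 dz -0.1116 yaw -7.7 | tool-y at 155.5, j6 -0.88, f [ 0. -0.  0.], t 7.8
top 0.49 [192.2, 260.3] [[0.63878463 0.1401134  0.        ]]
0.55 [257.8, 181.6, 273.6, 203.8]
scene 0.93 [271.6, 232.2] [[0.63660456 0.1301564  0.        ]]
0.84 [213.4, 232.1, 243.4, 280.1]
wrist 0.58 [247.2, 318.1] [[0.63810815 0.13040692 0.        ]]
0.98 [257.8, 214.6, 381.9, 336.6]
[318.18503226 273.35953819]
[318.34375535 287.16234366]
[227.77381264 254.51037018]
```

View pics/c3.png

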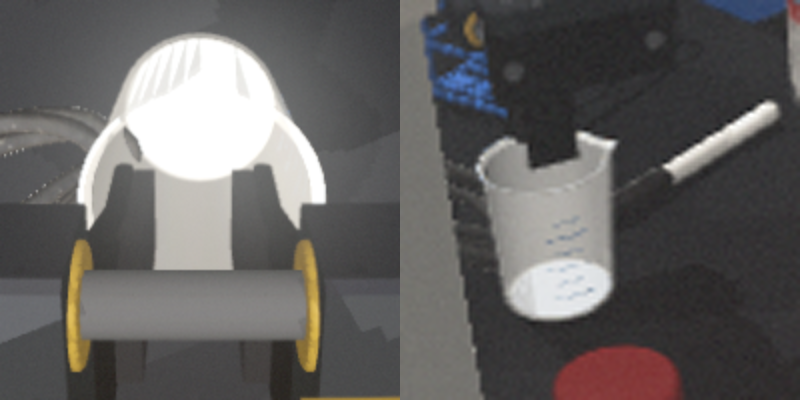

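Surprisingly, the fingers are now inside the beaker: the white rim arcs lie outside them at (85,200) and (320,200), with no force on the pads. I'll lift straight out, check the beaker pose, then regrasp with readings row by row.

```bash
python3 -m jog '[{"jaw":22,"dx":0,"dy":0,"dz":-0.02,"yaw":0},{"jaw":22,"dx":0,"dy":0,"dz":-0.05,"yaw":0},{"jaw":22,"dx":0,"dy":0,"dz":-0.08,"yaw":0},{"jaw":22,"dx":0,"dy":0,"dz":-0.11,"yaw":0},{"jaw":100,"dx":0,"dy":0,"dz":-0.15,"yaw":0},{"jaw":100,"dx":0,"dy":0,"dz":-0.19,"yaw":0},{"jaw":100,"dx":0,"dy":0,"dz":-0.23,"yaw":0},{"jaw":100,"dx":0,"dy":0,"dz":-0.23,"yaw":0}]'; python3 -m jog '[{"jaw":100,"dx":0,"dy":0,"dz":0,"yaw":0},{"jaw":100,"dx":0,"dy":0,"dz":0,"yaw":0},{"jaw":100,"dx":0,"dy":0,"dz":0,"yaw":0}]'; python3 b.py
python3 - <<'E'
from h import *
p,d=snapshot("wrist")
cv2.imwrite("pics/w4.png",cv2.resize(p[180:330,200:400,::-1],(800,600),interpolation=cv2.INTER_CUBIC))
E
```

```text
clock: 9.07
ee_pos: [0.6436, 0.1333, 0.2793]
tcp_rot: [-0.541, 0.841, -0.003, 0.009]
ft_force: [1.5, -0.2, 1.5]
opening: 0.0382
finger_force: 0.0
clock: 9.32
ee_pos: [0.6385, 0.1329, 0.2664]
tcp_rot: [-0.541, 0.841, 0.001, -0.002]
ft_force: [-0.1, -0.6, -0.7]
opening: 0.058
finger_force: 0.0
circle [0.6383 0.133  0.03  ] lip r 0.0335 ang -110.6 0.92
dx -0.0003 dy -0.0001 dz 0.1164 yaw -3.9 | tool-y at 155.5, j6 -0.88, f [-0.1 -0.6 -0.7], t 9.3
```

View pics/w4.png

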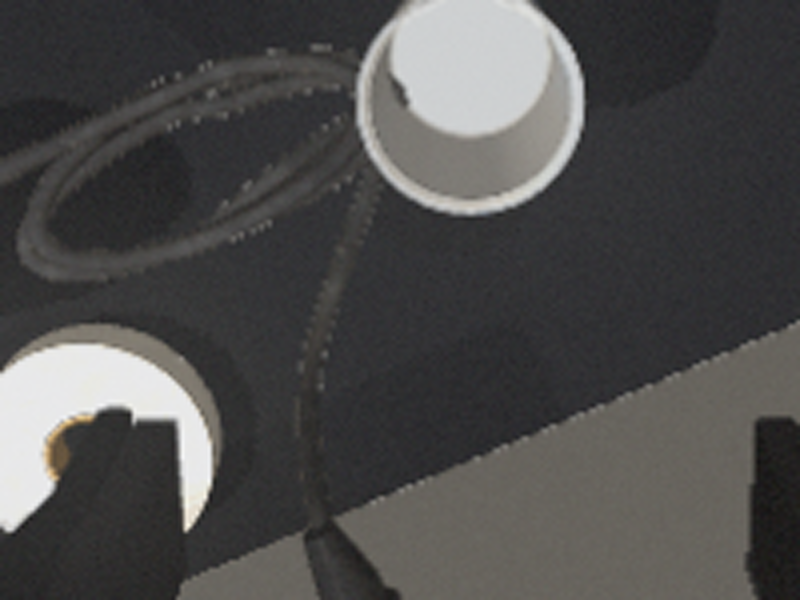

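Beaker is unmoved and upright, circle centre about (0.638,0.133), matching the TCP. Second try: grip a bit higher, at the rim, closing slowly while reading the forces.

```bash
python3 -m jog '[{"jaw":100,"dx":0,"dy":0,"dz":0.04,"yaw":-3},{"jaw":100,"dx":0,"dy":0,"dz":0.08,"yaw":-3},{"jaw":100,"dx":0,"dy":0,"dz":0.12,"yaw":-3},{"jaw":100,"dx":0,"dy":0,"dz":0.15,"yaw":-3},{"jaw":100,"dx":0,"dy":0,"dz":0.18,"yaw":-3},{"jaw":100,"dx":0,"dy":0,"dz":0.2,"yaw":-3},{"jaw":100,"dx":0,"dy":0,"dz":0.217,"yaw":-3},{"jaw":75,"dx":0,"dy":0,"dz":0.217,"yaw":-3}]'
for i in 1 2 3; do python3 -m jog '[{"jaw":70,"dx":0,"dy":0,"dz":0,"yaw":0}]'|grep -E 'open|fin'; done
for i in 1 2 3; do python3 -m jog '[{"jaw":62,"dx":0,"dy":0,"dz":0,"yaw":0}]'|grep -E 'open|fin|ee|ft'; done
```

```text
clock: 10.13
ee_pos: [0.6359, 0.1318, 0.0459]
tcp_rot: [-0.562, 0.827, 0.001, -0.005]
ft_force: [-0.6, -0.8, -1.4]
opening: 0.0847
finger_force: 0.0
opening: 0.0805
finger_force: 0.0
opening: 0.0743
finger_force: 0.0
opening: 0.0678
finger_force: 0.0
ee_pos: [0.6404, 0.1334, 0.053]
ft_force: [0.5, -0.1, -0.1]
opening: 0.0616
finger_force: 0.0
ee_pos: [0.64, 0.1333, 0.0527]
ft_force: [-0.2, -0.5, 0.6]
opening: 0.0577
finger_force: 0.0
ee_pos: [0.6398, 0.1332, 0.0523]
ft_force: [1.0, -0.1, -0.4]
opening: 0.0556
finger_force: 0.0
```

```bash
for i in 1 2 ; do python3 -m jog '[{"jaw":62,"dx":0,"dy":0,"dz":0.006,"yaw":0}]'|grep -E 'open|fin|ee|ft'; done
python3 - <<'E'
from h import *
p,d=snapshot("wrist")
cv2.imwrite("pics/w5.png",cv2.resize(p[190:340,220:420,::-1],(800,600),interpolation=cv2.INTER_CUBIC))
E
python3 b.py
```

```text
ee_pos: [0.6406, 0.1334, 0.047]
ft_force: [1.0, -0.1, 0.2]
opening: 0.0548
finger_force: 0.0
ee_pos: [0.6396, 0.1332, 0.0395]
ft_force: [0.4, 0.1, -0.4]
opening: 0.0544
finger_force: 0.0
circle [0.6361 0.1253 0.0291] lip r 0.0364 ang 93.7 0.74
dx 0.0079 dy -0.0005 dz -0.1125 yaw -25.2 | tool-y at 158.4, j6 -0.83, f [-0. -0. -2.], t 10.8
```

View pics/w5.png

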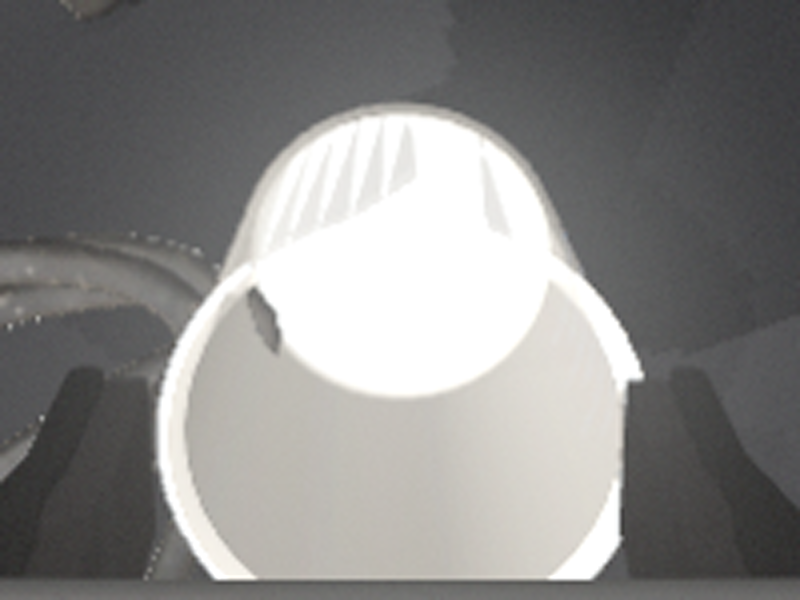

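The wrist view shows the right finger cutting into the rim at (625,450) with no contact force, while the left just touches at (155,450). So the upper wall offers no contact here, and I'll try a lower grip.

```bash
python3 -m jog '[{"jaw":85,"dx":0,"dy":-0.001,"dz":0,"yaw":0},{"jaw":85,"dx":0,"dy":-0.001,"dz":0,"yaw":0},{"jaw":85,"dx":0,"dy":-0.001,"dz":0,"yaw":0},{"jaw":85,"dx":0,"dy":-0.001,"dz":0,"yaw":0},{"jaw":85,"dx":0,"dy":-0.001,"dz":0.01,"yaw":0},{"jaw":85,"dx":0,"dy":-0.001,"dz":0.02,"yaw":0},{"jaw":70,"dx":0,"dy":-0.001,"dz":0.02,"yaw":0},{"jaw":70,"dx":0,"dy":-0.001,"dz":0.02,"yaw":0}]'
for j in 1 2 3 4 5 6; do python3 -m jog '[{"jaw":55,"dx":0,"dy":0,"dz":0,"yaw":0}]'|grep -E 'open|fin|ee|ft'|tr '\n' ' '; echo; done
```

```text
clock: 11.62
ee_pos: [0.6393, 0.1322, 0.0178]
tcp_rot: [-0.563, 0.827, 0.0, -0.001]
ft_force: [0.1, -1.0, 0.3]
opening: 0.0664
finger_force: 0.0
ee_pos: [0.6402, 0.1326, 0.0189] ft_force: [-0.1, 0.3, 1.0] opening: 0.0614 finger_force: 0.1 
ee_pos: [0.6405, 0.1327, 0.0195] ft_force: [0.0, 0.3, -0.2] opening: 0.0573 finger_force: 30.0 
ee_pos: [0.6405, 0.1328, 0.0196] ft_force: [0.6, -0.2, -0.6] opening: 0.0571 finger_force: 30.0 
ee_pos: [0.6405, 0.1327, 0.0196] ft_force: [-0.4, -0.3, -0.8] opening: 0.057 finger_force: 30.0 
ee_pos: [0.6404, 0.1327, 0.0196] ft_force: [-0.1, 0.0, -0.5] opening: 0.0569 finger_force: 30.0 
ee_pos: [0.6404, 0.1327, 0.0195] ft_force: [-0.6, 0.2, -1.5] opening: 0.0569 finger_force: 30.0
```

Gripped: 57 mm at 30 N. Lifting and carrying to pad_d.

```bash
python3 -m jog '[{"jaw":55,"dx":0,"dy":0,"dz":-0.015,"yaw":0},{"jaw":55,"dx":0,"dy":0,"dz":-0.03,"yaw":0},{"jaw":55,"dx":0,"dy":0,"dz":-0.06,"yaw":0},{"jaw":55,"dx":0,"dy":0,"dz":-0.09,"yaw":0},{"jaw":55,"dx":0,"dy":0,"dz":-0.12,"yaw":0},{"jaw":55,"dx":0,"dy":0,"dz":-0.15,"yaw":0},{"jaw":55,"dx":0,"dy":0,"dz":-0.18,"yaw":0},{"jaw":55,"dx":0,"dy":0,"dz":-0.2,"yaw":0}]'
python3 - <<'E'
from h import *
go(.463,-.3185,.22)
p,d=snapshot("wrist"); print([(q["score"],q["rect"]) for q in spotter.trace("wrist","beaker")[:1]])
E
```

```text
clock: 12.78
ee_pos: [0.6413, 0.1328, 0.2233]
tcp_rot: [-0.563, 0.827, -0.001, 0.002]
ft_force: [0.8, 1.3, 0.3]
opening: 0.0568
finger_force: 30.0
dx 0.4852 dy 0.0004 dz 0.0019 | tool-y at 158.5, j6 -0.83, f [0.8 1.3 0.3], t 12.8
[(0.74, [248.3, 225.1, 385.2, 383.1])]
```

```bash
python3 -m jog '[{"jaw":55,"dx":0.02,"dy":0,"dz":0,"yaw":0},{"jaw":55,"dx":0.05,"dy":0,"dz":0,"yaw":0},{"jaw":55,"dx":0.085,"dy":0,"dz":0,"yaw":0},{"jaw":55,"dx":0.12,"dy":0,"dz":0,"yaw":0},{"jaw":55,"dx":0.155,"dy":0,"dz":0,"yaw":0},{"jaw":55,"dx":0.19,"dy":0,"dz":0,"yaw":0},{"jaw":55,"dx":0.225,"dy":0,"dz":0,"yaw":0},{"jaw":55,"dx":0.26,"dy":0,"dz":0,"yaw":0}]'>/dev/null && python3 -m jog '[{"jaw":55,"dx":0.035,"dy":0,"dz":0,"yaw":0},{"jaw":55,"dx":0.07,"dy":0,"dz":0,"yaw":0},{"jaw":55,"dx":0.105,"dy":0,"dz":0,"yaw":0},{"jaw":55,"dx":0.14,"dy":0,"dz":0,"yaw":0},{"jaw":55,"dx":0.175,"dy":0,"dz":0,"yaw":0},{"jaw":55,"dx":0.2,"dy":0,"dz":0,"yaw":0},{"jaw":55,"dx":0.22,"dy":0,"dz":0,"yaw":0},{"jaw":55,"dx":0.225,"dy":0,"dz":0,"yaw":0}]' && python3 -m jog '[{"jaw":55,"dx":0,"dy":0,"dz":0.01,"yaw":0},{"jaw":55,"dx":0,"dy":0,"dz":0.03,"yaw":0},{"jaw":55,"dx":0,"dy":0,"dz":0.06,"yaw":0},{"jaw":55,"dx":0,"dy":0,"dz":0.09,"yaw":0},{"jaw":55,"dx":0,"dy":0,"dz":0.12,"yaw":0},{"jaw":55,"dx":0,"dy":0,"dz":0.14,"yaw":0},{"jaw":55,"dx":0,"dy":0,"dz":0.15,"yaw":0},{"jaw":55,"dx":0,"dy":0,"dz":0.15,"yaw":0}]'
python3 - <<'E'
from h import *
go(.463,-.3185,.0265)
p,d=snapshot("top"); cv2.imwrite("pics/t6.png",cv2.resize(p[200:300,280:510,::-1],(800,348)))
E
```

```text
clock: 14.22
ee_pos: [0.4606, -0.3206, 0.2183]
tcp_rot: [-0.561, 0.828, 0.001, -0.001]
ft_force: [0.6, -0.3, -0.1]
opening: 0.0571
finger_force: 30.0
clock: 14.88
ee_pos: [0.4606, -0.3167, 0.0662]
tcp_rot: [-0.563, 0.826, 0.003, -0.002]
ft_force: [-0.0, -0.6, -1.0]
opening: 0.0569
finger_force: 30.0
dx 0.0008 dy -0.0031 dz 0.0397 | tool-y at 158.5, j6 -0.06, f [-0.  -0.6 -1. ], t 14.9
```

```bash
python3 -m jog '[{"jaw":55,"dx":0.001,"dy":-0.003,"dz":0.015,"yaw":0},{"jaw":55,"dx":0.001,"dy":-0.003,"dz":0.028,"yaw":0},{"jaw":55,"dx":0.001,"dy":-0.003,"dz":0.034,"yaw":0},{"jaw":55,"dx":0.001,"dy":-0.003,"dz":0.034,"yaw":0},{"jaw":55,"dx":0.001,"dy":-0.003,"dz":0.034,"yaw":0}]'>/dev/null;python3 -c "
from h import *
go(.463,-.3185,.0265)"
```

```text
dx -0.0011 dy 0.0033 dz 0.0099 | tool-y at 158.5, j6 -0.06, f [-0.1  0.1 -0.5], t 15.3
```

```bash
python3 -m jog '[{"jaw":55,"dx":-0.001,"dy":0.003,"dz":0.005,"yaw":0},{"jaw":55,"dx":-0.001,"dy":0.003,"dz":0.0095,"yaw":0},{"jaw":55,"dx":-0.001,"dy":0.003,"dz":0.0095,"yaw":0},{"jaw":55,"dx":-0.001,"dy":0.003,"dz":0.0095,"yaw":0}]';python3 -c "
from h import *
go(.463,-.3185,.0265)"
```

```text
clock: 15.68
ee_pos: [0.4623, -0.3184, 0.0259]
tcp_rot: [-0.563, 0.827, 0.0, -0.0]
ft_force: [-0.1, 0.7, -0.7]
opening: 0.0569
finger_force: 30.0
dx -0.0002 dy -0.0007 dz -0.0006 | tool-y at 158.5, j6 -0.06, f [-0.1  0.7 -0.7], t 15.7
```

Release and rise, then measure the black bottle and check the beaker.

```bash
python3 -m jog '[{"jaw":72,"dx":0,"dy":0,"dz":0,"yaw":0},{"jaw":85,"dx":0,"dy":0,"dz":0,"yaw":0},{"jaw":85,"dx":0,"dy":0,"dz":0,"yaw":0},{"jaw":85,"dx":0,"dy":0,"dz":0,"yaw":0},{"jaw":85,"dx":0,"dy":0,"dz":0,"yaw":0},{"jaw":85,"dx":0,"dy":0,"dz":-0.02,"yaw":0},{"jaw":85,"dx":0,"dy":0,"dz":-0.05,"yaw":0},{"jaw":85,"dx":0,"dy":0,"dz":-0.09,"yaw":0}]' && python3 -m jog '[{"jaw":85,"dx":0,"dy":0,"dz":-0.04,"yaw":0},{"jaw":85,"dx":0,"dy":0,"dz":-0.08,"yaw":0},{"jaw":85,"dx":0,"dy":0,"dz":-0.12,"yaw":0},{"jaw":85,"dx":0,"dy":0,"dz":-0.16,"yaw":0},{"jaw":85,"dx":0,"dy":0,"dz":-0.16,"yaw":0}]'
python3 b.py
python3 -c "
from h import *
go(.6525,-.0975,.26,90)"
```

```text
clock: 16.35
ee_pos: [0.4603, -0.3176, 0.1143]
tcp_rot: [-0.562, 0.827, 0.003, -0.002]
ft_force: [1.6, -0.0, -0.8]
opening: 0.0737
finger_force: 0.0
clock: 16.77
ee_pos: [0.4659, -0.3212, 0.286]
tcp_rot: [-0.563, 0.826, -0.008, 0.004]
ft_force: [0.8, -1.2, 2.0]
opening: 0.074
finger_force: 0.0
circle [ 0.4604 -0.3168  0.0297] lip r 0.0334 ang -107.2 0.85
dx -0.0025 dy 0.0092 dz 0.1359 yaw -4.3 | tool-y at 158.5, j6 -0.06, f [ 0.8 -1.2  2. ], t 16.8
dx -0.2752 dy -0.0948 dz 0.0187 yaw 68.5 | tool-y at 158.5, j6 -0.06, f [-0.3  0.2 -0.5], t 16.9
```

```bash
python3 -m jog '[{"jaw":85,"dx":-0.035,"dy":-0.012,"dz":0,"yaw":0},{"jaw":85,"dx":-0.07,"dy":-0.024,"dz":0,"yaw":0},{"jaw":85,"dx":-0.11,"dy":-0.038,"dz":0,"yaw":0},{"jaw":70,"dx":-0.15,"dy":-0.052,"dz":0,"yaw":0},{"jaw":70,"dx":-0.19,"dy":-0.066,"dz":0,"yaw":0},{"jaw":70,"dx":-0.225,"dy":-0.078,"dz":0,"yaw":0},{"jaw":70,"dx":-0.255,"dy":-0.088,"dz":0,"yaw":0},{"jaw":70,"dx":-0.275,"dy":-0.095,"dz":0,"yaw":0}]' >/dev/null; python3 -m jog '[{"jaw":70,"dx":0,"dy":0,"dz":0,"yaw":0},{"jaw":70,"dx":0,"dy":0,"dz":0,"yaw":0}]' | sed -n 1,2p
cat > cap.py <<'E'
import sys; from h import *
l,h,r=sys.argv[1],float(sys.argv[2]),float(sys.argv[3])
for n in ("wrist","top"):
    o=manip.get_obs(); p,d=snapshot(n); cp=campose(n,o)
    for q in spotter.trace(n,l)[:1]:
        v,u=np.nonzero(q["region"]&(d>0)); P=cloud(n,np.c_[u,v],d,cp)
        t=P[abs(P[:,2]-h)<.006]; print(n,round(q["score"],2),len(t))
        if len(t)>9: (x,y),rr=cv2.minEnclosingCircle(t[:,:2].astype(np.float32)); print("  ",round(x,4),round(y,4),round(rr,4),t.mean(0).round(4)); go(x,y,h-.024)
E
python3 cap.py bottle_black .12 .018
```

```text
clock: 17.7
ee_pos: [0.6514, -0.0964, 0.273]
wrist 0.74 1103
   0.6559 -0.0982 0.018 [ 0.6555 -0.0988  0.1205]
dx -0.0019 dy -0.0052 dz 0.1786 | tool-y at 158.5, j6 -0.47, f [-0.2 -0.6 -0.6], t 17.8
top 0.58 89
   0.6493 -0.0965 0.0169 [ 0.6433 -0.0942  0.1191]
dx -0.0013 dy 0.0021 dz 0.1797 | tool-y at 158.4, j6 -0.47, f [-0.5  0.1 -0.7], t 17.9
```

```bash
python3 -m jog '[{"jaw":70,"dx":-0.0015,"dy":-0.0035,"dz":0.04,"yaw":0},{"jaw":70,"dx":-0.0015,"dy":-0.0035,"dz":0.08,"yaw":0},{"jaw":70,"dx":-0.0015,"dy":-0.0035,"dz":0.11,"yaw":0},{"jaw":70,"dx":-0.0015,"dy":-0.0035,"dz":0.14,"yaw":0},{"jaw":70,"dx":-0.0015,"dy":-0.0035,"dz":0.16,"yaw":0},{"jaw":70,"dx":-0.0015,"dy":-0.0035,"dz":0.179,"yaw":0},{"jaw":70,"dx":-0.0015,"dy":-0.0035,"dz":0.179,"yaw":0}]'; python3 -m jog '[{"jaw":48,"dx":0,"dy":0,"dz":0,"yaw":0},{"jaw":48,"dx":0,"dy":0,"dz":0,"yaw":0},{"jaw":40,"dx":0,"dy":0,"dz":0,"yaw":0},{"jaw":38,"dx":0,"dy":0,"dz":0,"yaw":0},{"jaw":34,"dx":0,"dy":0,"dz":0,"yaw":0},{"jaw":34,"dx":0,"dy":0,"dz":0,"yaw":0}]';  python3 -m jog '[{"jaw":34,"dx":0,"dy":0,"dz":0,"yaw":0},{"jaw":34,"dx":0,"dy":0,"dz":0,"yaw":0}]'
```

```text
clock: 18.48
ee_pos: [0.6516, -0.0983, 0.0924]
tcp_rot: [-0.562, 0.827, 0.003, -0.003]
ft_force: [0.4, -0.5, -1.4]
opening: 0.0609
finger_force: 0.0
clock: 18.98
ee_pos: [0.6558, -0.0974, 0.0978]
tcp_rot: [-0.563, 0.827, -0.0, 0.001]
ft_force: [-0.3, 0.4, 0.1]
opening: 0.0323
finger_force: 0.0
clock: 19.15
ee_pos: [0.6555, -0.0974, 0.0971]
tcp_rot: [-0.563, 0.827, -0.0, 0.0]
ft_force: [0.6, -0.4, 0.2]
opening: 0.0299
finger_force: 0.0
```

No contact again. Like the earlier scene crop, where the tips ended about 13 px above the projected TCP, this shows the real tips sit 25–35 mm above the reported TCP. I'll open wide and grip with the TCP about 55 mm below the cap top, as worked for the beaker.

```bash
python3 -m jog '[{"jaw":90,"dx":0,"dy":0,"dz":-0.01,"yaw":0},{"jaw":90,"dx":0,"dy":0,"dz":-0.01,"yaw":0},{"jaw":90,"dx":0,"dy":0,"dz":-0.01,"yaw":0},{"jaw":90,"dx":0,"dy":0,"dz":-0.01,"yaw":0},{"jaw":90,"dx":0,"dy":0,"dz":-0.01,"yaw":0},{"jaw":90,"dx":0,"dy":0,"dz":-0.01,"yaw":0},{"jaw":90,"dx":0,"dy":0,"dz":-0.01,"yaw":0},{"jaw":90,"dx":0,"dy":0,"dz":-0.01,"yaw":0}]';  python3 -m jog '[{"jaw":90,"dx":0.001,"dy":0,"dz":0.01,"yaw":0},{"jaw":90,"dx":0.001,"dy":0,"dz":0.02,"yaw":0},{"jaw":90,"dx":0.001,"dy":0,"dz":0.03,"yaw":0},{"jaw":60,"dx":0.001,"dy":0,"dz":0.042,"yaw":0},{"jaw":60,"dx":0.001,"dy":0,"dz":0.042,"yaw":0},{"jaw":60,"dx":0.001,"dy":0,"dz":0.042,"yaw":0}]'
for i in 1 2 3 4 5; do python3 -m jog '[{"jaw":36,"dx":0,"dy":0,"dz":0,"yaw":0},{"jaw":36,"dx":0,"dy":0,"dz":0,"yaw":0}]'|grep -E 'open|fin|ee|ft'|tr '\n' ' '; echo; done
```

```text
clock: 19.82
ee_pos: [0.6554, -0.0974, 0.1067]
tcp_rot: [-0.563, 0.827, 0.0, -0.0]
ft_force: [-0.6, 1.4, 0.2]
opening: 0.0739
finger_force: 0.0
clock: 20.32
ee_pos: [0.6542, -0.0984, 0.0632]
tcp_rot: [-0.563, 0.827, 0.001, -0.001]
ft_force: [0.1, 0.1, 0.1]
opening: 0.0654
finger_force: 0.0
ee_pos: [0.6557, -0.0984, 0.0655] ft_force: [0.7, -0.4, 0.6] opening: 0.0527 finger_force: 0.0 
ee_pos: [0.6555, -0.0983, 0.0655] ft_force: [-0.3, -0.0, -0.3] opening: 0.0397 finger_force: 0.0 
ee_pos: [0.6551, -0.0983, 0.0654] ft_force: [-0.0, 0.2, 1.1] opening: 0.0342 finger_force: 29.6 
ee_pos: [0.6552, -0.0983, 0.0654] ft_force: [-1.6, -0.1, 2.6] opening: 0.0344 finger_force: 29.6 
ee_pos: [0.6552, -0.0984, 0.0654] ft_force: [-1.8, 0.4, 4.5] opening: 0.0344 finger_force: 29.7
```

Cap gripped. Lift and carry to pad_c.

```bash
python3 -m jog '[{"jaw":36,"dx":0,"dy":0,"dz":-0.01,"yaw":0},{"jaw":36,"dx":0,"dy":0,"dz":-0.025,"yaw":0},{"jaw":36,"dx":0,"dy":0,"dz":-0.045,"yaw":0},{"jaw":36,"dx":0,"dy":0,"dz":-0.07,"yaw":0},{"jaw":36,"dx":0,"dy":0,"dz":-0.1,"yaw":0},{"jaw":36,"dx":0,"dy":0,"dz":-0.125,"yaw":0},{"jaw":36,"dx":0,"dy":0,"dz":-0.14,"yaw":0},{"jaw":36,"dx":0,"dy":0,"dz":-0.14,"yaw":0}]'
python3 - <<'E'
from h import *
go(.4605,-.2137,.20)
p,_=snapshot("scene"); q,_=snapshot("wrist")
cv2.imwrite("pics/s7.png",np.hstack([cv2.resize(p[80:330,180:480],(440,367)),cv2.resize(q,(360,367))])[...,::-1])
E
```

```text
clock: 21.82
ee_pos: [0.6572, -0.0986, 0.2092]
tcp_rot: [-0.563, 0.827, -0.002, 0.003]
ft_force: [0.5, 0.1, -3.3]
opening: 0.0344
finger_force: 29.6
dx 0.1792 dy 0.1408 dz 0.0077 | tool-y at 158.5, j6 -0.47, f [ 0.5  0.1 -3.3], t 21.8
```

View pics/s7.png

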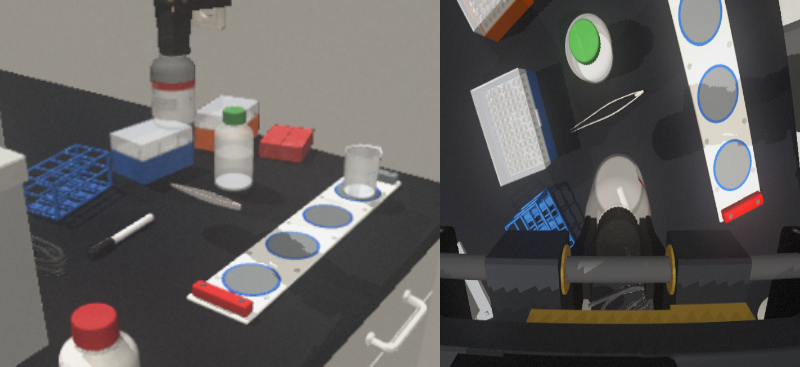

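Bottle hangs upright at (170,90) in the scene half; the beaker stands on the last pad and the marker is undisturbed.

```bash
python3 -m jog '[{"jaw":36,"dx":0.016,"dy":0.012,"dz":0,"yaw":0},{"jaw":36,"dx":0.04,"dy":0.031,"dz":0,"yaw":0},{"jaw":36,"dx":0.067,"dy":0.052,"dz":0,"yaw":0},{"jaw":36,"dx":0.095,"dy":0.074,"dz":0,"yaw":0},{"jaw":36,"dx":0.123,"dy":0.096,"dz":0,"yaw":0},{"jaw":36,"dx":0.15,"dy":0.118,"dz":0,"yaw":0},{"jaw":36,"dx":0.17,"dy":0.133,"dz":0,"yaw":0},{"jaw":36,"dx":0.178,"dy":0.14,"dz":0,"yaw":0}]' >/dev/null; python3 -m jog '[{"jaw":36,"dx":0,"dy":0,"dz":0.015,"yaw":0},{"jaw":36,"dx":0,"dy":0,"dz":0.04,"yaw":0},{"jaw":36,"dx":0,"dy":0,"dz":0.065,"yaw":0},{"jaw":36,"dx":0,"dy":0,"dz":0.09,"yaw":0},{"jaw":36,"dx":0,"dy":0,"dz":0.105,"yaw":0},{"jaw":36,"dx":0,"dy":0,"dz":0.11,"yaw":0},{"jaw":36,"dx":0,"dy":0,"dz":0.11,"yaw":0},{"jaw":36,"dx":0,"dy":0,"dz":0.11,"yaw":0}]'; python3 -c "
from h import *
go(.4605,-.2137,.072)"
```

```text
clock: 23.25
ee_pos: [0.46, -0.2126, 0.0948]
tcp_rot: [-0.563, 0.827, -0.0, -0.0]
ft_force: [1.1, 0.4, -2.3]
opening: 0.0344
finger_force: 29.8
dx 0.0008 dy -0.0009 dz 0.0228 | tool-y at 158.5, j6 -0.26, f [ 1.1  0.4 -2.3], t 23.2
```

```bash
python3 -m jog '[{"jaw":36,"dx":0.001,"dy":-0.001,"dz":0.008,"yaw":0},{"jaw":36,"dx":0.001,"dy":-0.001,"dz":0.014,"yaw":0},{"jaw":36,"dx":0.001,"dy":-0.001,"dz":0.019,"yaw":0},{"jaw":36,"dx":0.001,"dy":-0.001,"dz":0.022,"yaw":0},{"jaw":36,"dx":0.001,"dy":-0.001,"dz":0.0225,"yaw":0},{"jaw":36,"dx":0.001,"dy":-0.001,"dz":0.0225,"yaw":0},{"jaw":36,"dx":0.001,"dy":-0.001,"dz":0.0225,"yaw":0}]'
```

```text
clock: 23.83
ee_pos: [0.4604, -0.2139, 0.0726]
tcp_rot: [-0.563, 0.827, -0.0, 0.0]
ft_force: [0.3, 0.4, -3.2]
opening: 0.0342
finger_force: 29.8
```

```bash
python3 -m jog '[{"jaw":36,"dx":0,"dy":0,"dz":0.001,"yaw":0},{"jaw":36,"dx":0,"dy":0,"dz":0.002,"yaw":0},{"jaw":36,"dx":0,"dy":0,"dz":0.002,"yaw":0}]' | grep -E 'ee|ft'; python3 -m jog '[{"jaw":45,"dx":0,"dy":0,"dz":0,"yaw":0},{"jaw":55,"dx":0,"dy":0,"dz":0,"yaw":0},{"jaw":70,"dx":0,"dy":0,"dz":0,"yaw":0},{"jaw":70,"dx":0,"dy":0,"dz":0,"yaw":0},{"jaw":70,"dx":0,"dy":0,"dz":-0.02,"yaw":0},{"jaw":70,"dx":0,"dy":0,"dz":-0.06,"yaw":0},{"jaw":70,"dx":0,"dy":0,"dz":-0.1,"yaw":0},{"jaw":70,"dx":0,"dy":0,"dz":-0.14,"yaw":0}]'; python3 -m jog '[{"jaw":70,"dx":0,"dy":0,"dz":-0.035,"yaw":0},{"jaw":70,"dx":0,"dy":0,"dz":-0.065,"yaw":0},{"jaw":70,"dx":0,"dy":0,"dz":-0.065,"yaw":0},{"jaw":70,"dx":0,"dy":0,"dz":-0.065,"yaw":0}]'; python3 -c "
from h import *
go(.645,-.2285,.27)"; python3 cap.py bottle_black .126 .018
```

```text
ee_pos: [0.4607, -0.214, 0.0713]
ft_force: [-1.5, 1.6, 2.4]
clock: 24.75
ee_pos: [0.4596, -0.2139, 0.2118]
tcp_rot: [-0.563, 0.827, 0.0, -0.0]
ft_force: [1.9, -0.6, 0.1]
opening: 0.0604
finger_force: 0.0
clock: 25.08
ee_pos: [0.461, -0.214, 0.2772]
tcp_rot: [-0.563, 0.827, -0.002, 0.002]
ft_force: [0.7, 0.6, -0.6]
opening: 0.0609
finger_force: 0.0
dx -0.0540 dy -0.1764 dz 0.0081 | tool-y at 158.5, j6 -0.26, f [ 0.7  0.6 -0.6], t 25.1
wrist 0.56 1110
   0.4615 -0.2133 0.018 [ 0.4612 -0.2142  0.1265]
dx -0.0010 dy -0.0022 dz 0.1722 | tool-y at 158.5, j6 -0.26, f [ 0.1  0.2 -1. ], t 25.2
top 0.92 229
   0.4608 -0.2109 0.0182 [ 0.4607 -0.2094  0.1263]
dx -0.0032 dy -0.0010 dz 0.1717 | tool-y at 158.5, j6 -0.26, f [-0.1 -0.5 -0.6], t 25.3
```

Black is on pad_c, within 2 mm. Now green.

```bash
python3 -m jog '[{"jaw":85,"dx":-0.012,"dy":-0.038,"dz":0,"yaw":0},{"jaw":85,"dx":-0.023,"dy":-0.076,"dz":0,"yaw":0},{"jaw":85,"dx":-0.035,"dy":-0.114,"dz":0,"yaw":0},{"jaw":85,"dx":-0.046,"dy":-0.15,"dz":0,"yaw":0},{"jaw":85,"dx":-0.054,"dy":-0.176,"dz":0,"yaw":0},{"jaw":85,"dx":-0.054,"dy":-0.176,"dz":0,"yaw":0},{"jaw":85,"dx":-0.054,"dy":-0.176,"dz":0,"yaw":0}]' >/dev/null; python3 cap.py bottle_green .13 .0185; python3 -c "
from h import *
go(.6455,-.229,.075)"
```

```text
wrist 0.86 1238
   0.6479 -0.2315 0.0184 [ 0.6476 -0.2322  0.1306]
dx 0.0011 dy -0.0063 dz 0.1682 | tool-y at 158.5, j6 -0.27, f [ 0.1 -0.4  0.8], t 26.0
top 0.83 194
   0.6445 -0.2293 0.0187 [ 0.6417 -0.2271  0.1299]
dx 0.0002 dy -0.0020 dz 0.1700 | tool-y at 158.5, j6 -0.27, f [-0.1  0.2 -0.3], t 26.1
dx -0.0004 dy -0.0028 dz 0.2010 | tool-y at 158.5, j6 -0.27, f [-0.1  0.2 -0.3], t 26.1
```

```bash
python3 -m jog '[{"jaw":85,"dx":0.0005,"dy":-0.004,"dz":0.04,"yaw":0},{"jaw":85,"dx":0.0005,"dy":-0.004,"dz":0.08,"yaw":0},{"jaw":85,"dx":0.0005,"dy":-0.004,"dz":0.115,"yaw":0},{"jaw":85,"dx":0.0005,"dy":-0.004,"dz":0.145,"yaw":0},{"jaw":85,"dx":0.0005,"dy":-0.004,"dz":0.17,"yaw":0},{"jaw":80,"dx":0.0005,"dy":-0.004,"dz":0.19,"yaw":0},{"jaw":70,"dx":0.0005,"dy":-0.004,"dz":0.2,"yaw":0},{"jaw":60,"dx":0.0005,"dy":-0.004,"dz":0.2,"yaw":0}]'; python3 -m jog '[{"jaw":50,"dx":0,"dy":0,"dz":0,"yaw":0},{"jaw":38,"dx":0,"dy":0,"dz":0,"yaw":0},{"jaw":38,"dx":0,"dy":0,"dz":0,"yaw":0},{"jaw":38,"dx":0,"dy":0,"dz":0,"yaw":0},{"jaw":38,"dx":0,"dy":0,"dz":0,"yaw":0},{"jaw":38,"dx":0,"dy":0,"dz":0,"yaw":0},{"jaw":38,"dx":0,"dy":0,"dz":0,"yaw":0}]'
```

```text
clock: 26.73
ee_pos: [0.645, -0.2299, 0.0736]
tcp_rot: [-0.562, 0.827, 0.002, -0.001]
ft_force: [-0.6, 1.1, 0.8]
opening: 0.0634
finger_force: 0.0
clock: 27.32
ee_pos: [0.6478, -0.2303, 0.0768]
tcp_rot: [-0.563, 0.827, -0.001, 0.001]
ft_force: [-1.5, 0.7, 5.3]
opening: 0.0354
finger_force: 30.1
```

```bash
python3 -m jog '[{"jaw":38,"dx":0,"dy":0,"dz":-0.01,"yaw":0},{"jaw":38,"dx":0,"dy":0,"dz":-0.03,"yaw":0},{"jaw":38,"dx":0,"dy":0,"dz":-0.055,"yaw":0},{"jaw":38,"dx":0,"dy":0,"dz":-0.085,"yaw":0},{"jaw":38,"dx":0,"dy":0,"dz":-0.115,"yaw":0},{"jaw":38,"dx":0,"dy":0,"dz":-0.14,"yaw":0},{"jaw":38,"dx":0,"dy":0,"dz":-0.15,"yaw":0},{"jaw":38,"dx":0,"dy":0,"dz":-0.15,"yaw":0}]'
python3 -c "
from h import *
go(.458,-.1083,.083)"
```

```text
clock: 27.98
ee_pos: [0.6483, -0.2304, 0.2279]
tcp_rot: [-0.563, 0.827, -0.002, 0.002]
ft_force: [1.3, 0.0, -4.1]
opening: 0.0354
finger_force: 29.9
dx -0.0435 dy 0.2225 dz 0.1439 | tool-y at 158.5, j6 -0.27, f [ 1.3  0.  -4.1], t 28.0
```

```bash
python3 -m jog '[{"jaw":38,"dx":-0.004,"dy":0.02,"dz":0,"yaw":0},{"jaw":38,"dx":-0.01,"dy":0.05,"dz":0,"yaw":0},{"jaw":38,"dx":-0.016,"dy":0.083,"dz":0,"yaw":0},{"jaw":38,"dx":-0.023,"dy":0.118,"dz":0,"yaw":0},{"jaw":38,"dx":-0.03,"dy":0.153,"dz":0,"yaw":0},{"jaw":38,"dx":-0.037,"dy":0.187,"dz":0,"yaw":0},{"jaw":38,"dx":-0.041,"dy":0.212,"dz":0,"yaw":0},{"jaw":38,"dx":-0.0435,"dy":0.222,"dz":0,"yaw":0}]' >/dev/null; python3 -m jog '[{"jaw":38,"dx":0,"dy":0,"dz":0.015,"yaw":0},{"jaw":38,"dx":0,"dy":0,"dz":0.04,"yaw":0},{"jaw":38,"dx":0,"dy":0,"dz":0.065,"yaw":0},{"jaw":38,"dx":0,"dy":0,"dz":0.09,"yaw":0},{"jaw":38,"dx":0,"dy":0,"dz":0.11,"yaw":0},{"jaw":38,"dx":0,"dy":0,"dz":0.12,"yaw":0},{"jaw":38,"dx":0,"dy":0,"dz":0.12,"yaw":0},{"jaw":38,"dx":0,"dy":0,"dz":0.12,"yaw":0}]'; python3 -c "
from h import *
go(.458,-.1083,.083)"
```

```text
clock: 29.32
ee_pos: [0.4557, -0.1084, 0.1039]
tcp_rot: [-0.563, 0.827, 0.001, -0.002]
ft_force: [0.4, 0.0, -2.9]
opening: 0.0353
finger_force: 29.9
dx -0.0010 dy -0.0022 dz 0.0209 | tool-y at 158.5, j6 -0.49, f [ 0.4  0.  -2.9], t 29.3
```

```bash
python3 -m jog '[{"jaw":38,"dx":-0.001,"dy":-0.001,"dz":0.008,"yaw":0},{"jaw":38,"dx":-0.001,"dy":-0.001,"dz":0.014,"yaw":0},{"jaw":38,"dx":-0.001,"dy":-0.001,"dz":0.019,"yaw":0},{"jaw":38,"dx":-0.001,"dy":-0.001,"dz":0.021,"yaw":0},{"jaw":38,"dx":-0.001,"dy":-0.001,"dz":0.021,"yaw":0},{"jaw":38,"dx":-0.001,"dy":-0.001,"dz":0.021,"yaw":0}]';python3 -c "
from h import *
go(.458,-.1083,.0825)"
```

```text
clock: 29.82
ee_pos: [0.4581, -0.1077, 0.0845]
tcp_rot: [-0.563, 0.827, -0.0, 0.0]
ft_force: [0.7, 0.3, -2.9]
opening: 0.0355
finger_force: 29.9
dx 0.0006 dy -0.0001 dz 0.0020 | tool-y at 158.5, j6 -0.49, f [ 0.7  0.3 -2.9], t 29.8
```

```bash
python3 -m jog '[{"jaw":38,"dx":0,"dy":0,"dz":0.001,"yaw":0},{"jaw":38,"dx":0,"dy":0,"dz":0.0025,"yaw":0},{"jaw":38,"dx":0,"dy":0,"dz":0.0025,"yaw":0}]' | grep -E 'ee|ft'; python3 -m jog '[{"jaw":45,"dx":0,"dy":0,"dz":0,"yaw":0},{"jaw":55,"dx":0,"dy":0,"dz":0,"yaw":0},{"jaw":70,"dx":0,"dy":0,"dz":0,"yaw":0},{"jaw":70,"dx":0,"dy":0,"dz":0,"yaw":0},{"jaw":70,"dx":0,"dy":0,"dz":-0.02,"yaw":0},{"jaw":70,"dx":0,"dy":0,"dz":-0.06,"yaw":0},{"jaw":70,"dx":0,"dy":0,"dz":-0.1,"yaw":0},{"jaw":70,"dx":0,"dy":0,"dz":-0.14,"yaw":0}]'; python3 -m jog '[{"jaw":70,"dx":0,"dy":0,"dz":-0.035,"yaw":0},{"jaw":70,"dx":0,"dy":0,"dz":-0.055,"yaw":0},{"jaw":70,"dx":0,"dy":0,"dz":-0.055,"yaw":0},{"jaw":70,"dx":0,"dy":0,"dz":-0.055,"yaw":0}]'; python3 cap.py bottle_green .136 .0185;python3 -c "
from h import *
go(.4185,.2885,.27,100)"
```

```text
ee_pos: [0.4585, -0.1077, 0.0828]
ft_force: [-1.6, 0.6, 2.7]
clock: 30.73
ee_pos: [0.4575, -0.1078, 0.2235]
tcp_rot: [-0.563, 0.827, 0.0, -0.0]
ft_force: [0.9, 0.2, -0.1]
opening: 0.0606
finger_force: 0.0
clock: 31.07
ee_pos: [0.4584, -0.1075, 0.2779]
tcp_rot: [-0.563, 0.827, -0.001, 0.001]
ft_force: [-0.3, 0.7, -0.2]
opening: 0.0608
finger_force: 0.0
wrist 0.85 1232
   0.4586 -0.1089 0.0185 [ 0.4583 -0.1097  0.1366]
dx 0.0007 dy -0.0022 dz 0.1636 | tool-y at 158.5, j6 -0.49, f [0.2 0.6 0.4], t 31.2
dx -0.3543 dy 0.1813 dz 0.0054 yaw 58.5 | tool-y at 158.5, j6 -0.49, f [ 0.1  0.6 -0.5], t 31.3
```

```bash
python3 -m jog '[{"jaw":85,"dx":-0.035,"dy":0.018,"dz":0,"yaw":0},{"jaw":85,"dx":-0.071,"dy":0.036,"dz":0,"yaw":0},{"jaw":85,"dx":-0.106,"dy":0.054,"dz":0,"yaw":0},{"jaw":85,"dx":-0.142,"dy":0.073,"dz":0,"yaw":0},{"jaw":85,"dx":-0.177,"dy":0.091,"dz":0,"yaw":0},{"jaw":85,"dx":-0.213,"dy":0.109,"dz":0,"yaw":0},{"jaw":85,"dx":-0.248,"dy":0.127,"dz":0,"yaw":0},{"jaw":85,"dx":-0.283,"dy":0.145,"dz":0,"yaw":0}]' >/dev/null; python3 -m jog '[{"jaw":85,"dx":-0.035,"dy":0.018,"dz":0,"yaw":0},{"jaw":85,"dx":-0.06,"dy":0.031,"dz":0,"yaw":0},{"jaw":85,"dx":-0.071,"dy":0.036,"dz":0,"yaw":0},{"jaw":85,"dx":-0.071,"dy":0.036,"dz":0,"yaw":0},{"jaw":85,"dx":-0.071,"dy":0.036,"dz":0,"yaw":0},{"jaw":85,"dx":-0.071,"dy":0.036,"dz":0,"yaw":0}]' ; python3 cap.py bottle_red .14 .02; python3 -c "
from h import *
go(.419,.2887,.085)"
```

```text
clock: 32.43
ee_pos: [0.4194, 0.2869, 0.2764]
tcp_rot: [-0.562, 0.827, -0.0, -0.001]
ft_force: [-0.9, 0.2, 0.2]
opening: 0.0738
finger_force: 0.0
wrist 0.83 1479
   0.4198 0.2885 0.0197 [0.4194 0.2876 0.1406]
dx -0.0017 dy 0.0005 dz 0.1609 | tool-y at 158.4, j6 -1.30, f [ 0.6  1.3 -0.6], t 32.5
dx -0.0013 dy 0.0013 dz 0.1922 | tool-y at 158.4, j6 -1.30, f [-0.3  0.8 -0.5], t 32.6
```

```bash
python3 -m jog '[{"jaw":85,"dx":-0.0015,"dy":0.001,"dz":0.04,"yaw":0},{"jaw":85,"dx":-0.0015,"dy":0.001,"dz":0.08,"yaw":0},{"jaw":85,"dx":-0.0015,"dy":0.001,"dz":0.11,"yaw":0},{"jaw":85,"dx":-0.0015,"dy":0.001,"dz":0.14,"yaw":0},{"jaw":85,"dx":-0.0015,"dy":0.001,"dz":0.165,"yaw":0},{"jaw":80,"dx":-0.0015,"dy":0.001,"dz":0.183,"yaw":0},{"jaw":70,"dx":-0.0015,"dy":0.001,"dz":0.191,"yaw":0},{"jaw":60,"dx":-0.0015,"dy":0.001,"dz":0.191,"yaw":0}]'; python3 -m jog '[{"jaw":50,"dx":0,"dy":0,"dz":0,"yaw":0},{"jaw":41,"dx":0,"dy":0,"dz":0,"yaw":0},{"jaw":41,"dx":0,"dy":0,"dz":0,"yaw":0},{"jaw":41,"dx":0,"dy":0,"dz":0,"yaw":0},{"jaw":41,"dx":0,"dy":0,"dz":0,"yaw":0},{"jaw":41,"dx":0,"dy":0,"dz":0,"yaw":0},{"jaw":41,"dx":0,"dy":0,"dz":0,"yaw":0}]'
```

```text
clock: 33.3
ee_pos: [0.4184, 0.2884, 0.0844]
tcp_rot: [-0.562, 0.827, -0.001, -0.002]
ft_force: [0.3, 0.5, 0.2]
opening: 0.0629
finger_force: 0.0
clock: 33.88
ee_pos: [0.4196, 0.2905, 0.0871]
tcp_rot: [-0.563, 0.827, 0.0, 0.001]
ft_force: [-1.6, 0.1, 6.1]
opening: 0.0378
finger_force: 30.1
```

```bash
python3 -m jog '[{"jaw":41,"dx":0,"dy":0,"dz":-0.01,"yaw":0},{"jaw":41,"dx":0,"dy":0,"dz":-0.03,"yaw":0},{"jaw":41,"dx":0,"dy":0,"dz":-0.055,"yaw":0},{"jaw":41,"dx":0,"dy":0,"dz":-0.085,"yaw":0},{"jaw":41,"dx":0,"dy":0,"dz":-0.105,"yaw":0},{"jaw":41,"dx":0,"dy":0,"dz":-0.12,"yaw":0},{"jaw":41,"dx":0,"dy":0,"dz":-0.12,"yaw":0},{"jaw":41,"dx":0,"dy":0,"dz":-0.12,"yaw":0}]'
python3 -c "
from h import *
go(.4557,-.0033,.2)"
```

```text
clock: 34.55
ee_pos: [0.4186, 0.2898, 0.2056]
tcp_rot: [-0.562, 0.827, 0.001, -0.0]
ft_force: [-0.2, -0.5, -3.8]
opening: 0.0381
finger_force: 29.9
dx 0.2590 dy -0.1422 dz 0.0053 | tool-y at 158.4, j6 -1.30, f [-0.2 -0.5 -3.8], t 34.5
```

```bash
python3 -m jog '[{"jaw":41,"dx":0.015,"dy":-0.008,"dz":0,"yaw":0},{"jaw":41,"dx":0.04,"dy":-0.022,"dz":0,"yaw":0},{"jaw":41,"dx":0.069,"dy":-0.038,"dz":0,"yaw":0},{"jaw":41,"dx":0.1,"dy":-0.055,"dz":0,"yaw":0},{"jaw":41,"dx":0.131,"dy":-0.072,"dz":0,"yaw":0},{"jaw":41,"dx":0.16,"dy":-0.088,"dz":0,"yaw":0},{"jaw":41,"dx":0.185,"dy":-0.102,"dz":0,"yaw":0},{"jaw":41,"dx":0.207,"dy":-0.114,"dz":0,"yaw":0}]' >/dev/null; python3 -m jog '[{"jaw":41,"dx":0.02,"dy":-0.011,"dz":0,"yaw":0},{"jaw":41,"dx":0.035,"dy":-0.019,"dz":0,"yaw":0},{"jaw":41,"dx":0.046,"dy":-0.025,"dz":0,"yaw":0},{"jaw":41,"dx":0.052,"dy":-0.028,"dz":0,"yaw":0},{"jaw":41,"dx":0.052,"dy":-0.028,"dz":0.02,"yaw":0},{"jaw":41,"dx":0.052,"dy":-0.028,"dz":0.045,"yaw":0},{"jaw":41,"dx":0.052,"dy":-0.028,"dz":0.07,"yaw":0},{"jaw":41,"dx":0.052,"dy":-0.028,"dz":0.085,"yaw":0}]'; python3 -m jog '[{"jaw":41,"dx":0,"dy":0,"dz":0,"yaw":0},{"jaw":41,"dx":0,"dy":0,"dz":0,"yaw":0},{"jaw":41,"dx":0,"dy":0,"dz":0,"yaw":0}]';python3 -c "
from h import *
go(.4557,-.0033,.093)"
```

```text
clock: 35.88
ee_pos: [0.4531, -0.0039, 0.1173]
tcp_rot: [-0.562, 0.827, 0.001, -0.003]
ft_force: [0.0, 0.3, -2.9]
opening: 0.0382
finger_force: 29.9
clock: 36.13
ee_pos: [0.4568, -0.0031, 0.1215]
tcp_rot: [-0.563, 0.827, -0.0, 0.0]
ft_force: [0.5, 0.6, -2.0]
opening: 0.0381
finger_force: 29.9
dx 0.0006 dy 0.0010 dz 0.0285 | tool-y at 158.5, j6 -0.73, f [ 0.5  0.6 -2. ], t 36.1
```

```bash
python3 -m jog '[{"jaw":41,"dx":0.001,"dy":0.001,"dz":0.01,"yaw":0},{"jaw":41,"dx":0.001,"dy":0.001,"dz":0.018,"yaw":0},{"jaw":41,"dx":0.001,"dy":0.001,"dz":0.024,"yaw":0},{"jaw":41,"dx":0.001,"dy":0.001,"dz":0.027,"yaw":0},{"jaw":41,"dx":0.001,"dy":0.001,"dz":0.027,"yaw":0},{"jaw":41,"dx":0.001,"dy":0.001,"dz":0.027,"yaw":0}]'; python3 -m jog '[{"jaw":41,"dx":0,"dy":0,"dz":0.001,"yaw":0},{"jaw":41,"dx":0,"dy":0,"dz":0.0015,"yaw":0},{"jaw":41,"dx":0,"dy":0,"dz":0.0015,"yaw":0}]'
```

```text
clock: 36.63
ee_pos: [0.4551, -0.0037, 0.0941]
tcp_rot: [-0.563, 0.827, -0.0, 0.0]
ft_force: [0.0, -0.4, -2.3]
opening: 0.0378
finger_force: 29.9
clock: 36.88
ee_pos: [0.4555, -0.0035, 0.0932]
tcp_rot: [-0.563, 0.827, -0.0, 0.001]
ft_force: [-0.9, 1.2, 1.3]
opening: 0.0379
finger_force: 29.9
```

Touching down. Release, rise, check.

```bash
python3 -m jog '[{"jaw":46,"dx":0,"dy":0,"dz":0,"yaw":0},{"jaw":55,"dx":0,"dy":0,"dz":0,"yaw":0},{"jaw":70,"dx":0,"dy":0,"dz":0,"yaw":0},{"jaw":70,"dx":0,"dy":0,"dz":0,"yaw":0},{"jaw":70,"dx":0,"dy":0,"dz":-0.02,"yaw":0},{"jaw":70,"dx":0,"dy":0,"dz":-0.06,"yaw":0},{"jaw":70,"dx":0,"dy":0,"dz":-0.1,"yaw":0},{"jaw":70,"dx":0,"dy":0,"dz":-0.14,"yaw":0}]'; python3 -m jog '[{"jaw":70,"dx":0,"dy":0,"dz":-0.04,"yaw":0},{"jaw":70,"dx":0,"dy":0,"dz":-0.07,"yaw":0},{"jaw":70,"dx":-0.04,"dy":0.02,"dz":-0.07,"yaw":0},{"jaw":70,"dx":-0.08,"dy":0.04,"dz":-0.07,"yaw":0},{"jaw":70,"dx":-0.12,"dy":0.06,"dz":-0.07,"yaw":0},{"jaw":70,"dx":-0.16,"dy":0.08,"dz":-0.07,"yaw":0},{"jaw":70,"dx":-0.19,"dy":0.1,"dz":-0.07,"yaw":0},{"jaw":70,"dx":-0.19,"dy":0.1,"dz":-0.07,"yaw":0}]'
python3 - <<'E'
from h import *
p,d=snapshot("top")
for l,h in (("bottle_red",.146),("bottle_green",.136),("bottle_black",.126),("beaker",.078),("marker",.01)):
    for q in spotter.trace("top",l)[:1]:
        v,u=np.nonzero(q["region"]&(d>0)); P=cloud("top",np.c_[u,v],d); t=P[abs(P[:,2]-h)<.006]
        if len(t)>4: (x,y),r=cv2.minEnclosingCircle(t[:,:2].astype(np.float32)); print(l,round(x,4),round(y,4),round(r,4))
cv2.imwrite("pics/t8.png",cv2.resize(p[150:310,230:510,::-1],(800,457),interpolation=cv2.INTER_CUBIC))
E
```

```text
clock: 37.55
ee_pos: [0.4543, -0.0041, 0.234]
tcp_rot: [-0.563, 0.827, -0.0, -0.0]
ft_force: [2.1, -0.1, -0.5]
opening: 0.0606
finger_force: 0.0
clock: 38.22
ee_pos: [0.4307, 0.2143, 0.3017]
tcp_rot: [-0.565, 0.825, 0.0, 0.0]
ft_force: [-0.7, -0.7, 0.0]
opening: 0.0611
finger_force: 0.0
bottle_red 0.4547 -0.0042 0.0197
bottle_black 0.4604 -0.2108 0.018
beaker 0.4587 -0.3173 0.0317
marker 0.6648 0.0122 0.0657
```

View pics/t8.png

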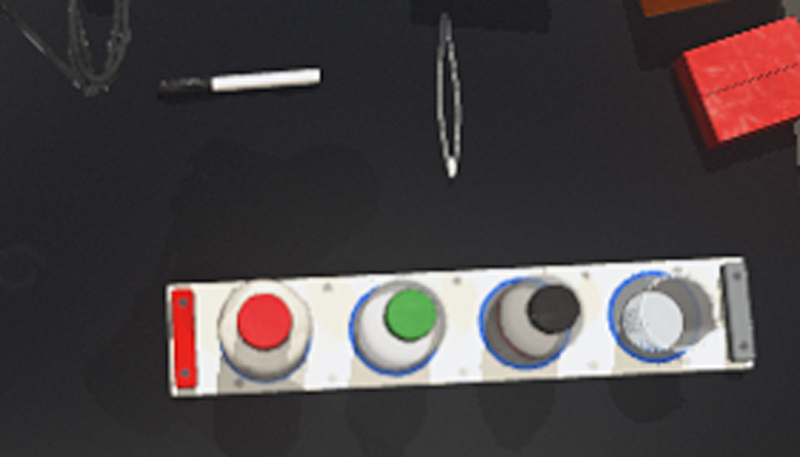

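The picture shows red, green, black and beaker from the red end at (185,340) to the grey end at (738,312), each on its pad; the marker at (240,80) is where it was. Handing in.

```bash
python3 -c "
from rig import sign_off
print(sign_off())"
```

```text
the job is handed in; nothing more can be done
None
```

The red, green and black bottles and the beaker stand upright on pads a to d, tallest at the red end, each within about 5 mm of its pad centre; the marker was left alone, and I handed the job in at about 38 s (no verdict was shown).

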